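# Eject a slide reader's locked tray with the release pin

## Robot

A 6-joint arm with a two-finger parallel gripper is mounted at the origin on a cart in front of the work surface, level with it; the furniture and walls round the work are solid. World frame = base frame: x ahead of the robot, y to its left, z up, the work surface at z = 0. Lengths are in mm, angles in rad, forces in N, time in s.
With the tool pointing down it reaches from about 250 to 800 mm from the base axis. Payload 8.5 kg.
Tool frame: the origin (TCP) lies between the finger pads; the fingertips stand 25 mm ahead of it and the grasp point (between the pads) lies 6 mm ahead of it; z points along the fingers, y is the line along which they close (so a half turn about z gives the same grasp; the last joint's range is limited). The gripper opens to 85 mm and grips with 20 to 120 N. Pads are 22 mm wide; open, the fingers measure 114 mm over their backs; the gripper's body (76 mm by 85 mm) begins 54 mm behind the grasp point. The pads swing forward as they close: fully open they stand 13 mm farther back than shut.
Start: joints at [1.228, 0.238, -0.013, 1.319, 0, 1.571], TCP at [176.45, 494.416, 256.276] pointing down, gripper open.
Joint ranges: [-2.66, 2.66], [-1.03, 1.9], [-1.14, 1.46], [-1.82, 2.27], [-1.45, 1.34], [-3.14, 3.14]. Speed limits (rad/s): [2.22, 2.22, 2.79, 3.14, 3.14, 3.14].

## Interface

Orientations are given as a unit quaternion [x, y, z, w].
In Python, from station import bot, vision gives the robot as it stands.
- The arm moves only by the tool move_arm, never from a script. Its argument "commands" is a list of rows, each a list of 3 entries, a list of its own where there are three numbers: the turn, a rotation vector about the world's x, y, z in degrees, then the shift along the world's x, y, z in mm, then the closure, from -1 (fully open) to 1 (shut). A call has 1 to 5 rows; each row shifts and turns the commanded pose from where the row before left it; what a row does not reach is not made up. A row lasts 1/12 s, in which the tool goes at most 41.7 mm and 7.16 degrees, less where a joint would pass 70% of its speed; a pose out of reach is approached as far as the arm can. A call is refused whole if a number of a shift passes 41.7 or a number of a turn 7.16, either way. A call with a gripper value outside its range is refused whole. The fingers move at their own pace and stop on an object; "grip_force" is the grip in N (left out, the last holds). Time passes only in rows, so rows that do not move let the fingers close. It gives the time, the measured TCP pose, the force, the opening and the grip force at its end, in the units of the state.
- bot.observe(): the state, without advancing time (a new reading comes with each control period).
- vision.get_image(name): name is "side" or "top" or "wrist"; returns the picture (384x512x3 uint8, blue, green, red); there is no depth.
- vision.camera_info(name): a dict with "mtx" (3x3 intrinsics, pixels), "pose" (4x4, takes a point from camera to world coordinates). Camera axes: x right, y down, z forward; pixel columns grow to the right and rows downward; lengths in mm; the calibration is good to about 2 mm. A picture is of the moment at which its call begins: read the wrist's pose just before it. camera_info takes no time and is no camera call; for the wrist camera it gives the pose at the moment of the call.
- bot.close_job(): hands the job in; it is judged then, once.
The state is a dict: "time": time; "q": joint angles; "joint_velocities": joint speeds; "effort": joint torques, N m; "ee_pos": TCP position; "tcp_rot": TCP orientation; "ft_force": force on the tool from outside, world axes, zero at the start; "ft_torque": the same for the moment, N m; "gripper_width": finger opening in mm; "grip_force": force on a finger pad.
Only numpy, scipy, OpenCV 4.12 (cv2) and the standard library are available. Lean on these libraries where they do the work, as an engineer would, in place of code of your own. Each camera call takes 0.05 s, during which the arm holds its last target. There are 200 camera calls.

## Task

The slide reader's tray is locked shut. Take the steel release pin out of its spring clips, push it through the small hole in the reader's top to trip the hidden latch so that the tray springs out, then snap the pin sideways back into both clips of its stand, upright, and let go. Leave the tray out and do not disturb the cup, the bottle or the dish.

Things in the scene. Friction and masses are not known exactly. Their poses are not given: they have to be found in the camera images.
- reader: Slide reader: white plastic box, 150 (x) x 150 (y) x 95 mm high, fixed to the worktop. Origin: centre of its underside. Its front (tray side) faces its own -x; z up. A dark display, flat keys and vent slots on its top do not matter. The tray needs 60 mm free in front of it.
- hole (a point): Release hole, centre of its mouth, 98 mm above the worktop at (-35, +36) mm in the reader's frame (front left part of the top as the robot sees it). Vertical round hole, 9 mm diameter, mouth chamfered to 13 mm, in a square steel plate 30 x 30 x 3 mm on the reader's top; a dark bush below goes on 10 mm wide, to 13 mm depth. z up.
- latch (a joint): Hidden spring latch under the hole, m: 0 at rest, grows as pushed straight down, hard stop 0.012. Its flat pad (26 x 30 mm) lies 22 mm below the hole's mouth. It frees the tray when about 6 mm down (tip 28 mm below the mouth); 8 to 11 mm is sure. Spring 3 N at rest to 6 N at the stop; it comes back up by itself. Only the pin's shank fits the hole.
- tray (a joint): Sprung tray in the reader's front (grey front plate 120 x 32 mm, glass slides on it), m: 0 locked shut, grows as it comes out along the reader's -x, end stop 0.055. Once the latch frees it, a spring of 1 to 3 N drives it to the stop in about half a second and keeps it there. While latched it cannot be pulled out.
- release_pin: Release pin, steel, 150 mm long, about 60 g, standing in its clips, tip down. Origin: its tip; z runs up the pin. Shank: diameter 5 mm, 0 to 55 mm from the tip; handle: diameter 16 mm, 55 to 150 mm, dark rings near the top. In the clips the tip stands 8 mm above the worktop, so the handle spans heights 63 to 158 mm; grip it above the post, above 115 mm.
- pin_middle (a point): Point on the pin's axis 81 mm above its tip, on the handle: midway between the two clips when the pin is home.
- stand: Pin stand, aluminium, fixed. Origin: on the worktop below the axis of a pin home in the clips. Foot x -26 to +40, y -32 to +32 mm, 8 mm high; post behind the pin (x +8.5 to +22.5, y -9 to +9 mm), 108 mm high; carries the two clips, whose mouths face the stand's own -x. The pin comes out to -x and snaps in to +x, upright; the post stops it when home.
- cup: Bystander: specimen cup with a lid, 65 mm diameter, 68 mm high, loose. Origin: centre of its underside.
- oil: Bystander: small brown bottle with a black cap, 25 mm diameter, 61 mm high, loose. Origin: centre of its underside.
- dish: Bystander: closed culture dish, 59 mm diameter, 15 mm high, loose. Origin: centre of its underside.
- clips (a point): Point on the axis of a home pin, midway between the stand's two steel C-shaped spring clips, 89 mm above the worktop; the clips (9 mm high) are centred 14 mm above and below it. They hold the 16 mm handle; mouth flared to 25 mm, narrowest gap about 11 mm, lips reach 15 mm towards the stand's -x. Snapping in or out takes about 5 to 15 N.
Not all that is in view belongs to the job. Several things have the shape of the release_pin; the one meant has the colours described above.

How it is judged:
By the outcome, as a careful person would: the job done as asked, in the order asked, and still so for the second after the job is handed in, with the robot touching nothing.
It also fails if it takes over 58 s, if anything falls off the work surface, if the arm or the gripper's body presses on something with over 40 N, if the wrist force passes 120 N, or if a joint passes its speed limit or range.

## Working session

There is one attempt and no reset: what is moved stays moved. The work goes in short steps, Python scripts to look and compute and a tool call to move; the robot and the scene stay as the last step left them, time stands still between calls to the robot, and variables do not carry over. Pictures are saved under pics/ and viewed, at most 10 in all, crops included, and the job is handed in when it is done.

Besides the shell and the picture viewer there is one more tool, called as name([rows], argument=value, ...), one row to a line, values as JSON. move_arm: Moves the arm, as the interface text tells. Its arguments: {"type":"object","properties":{"commands":{"type":"array"},"grip_force":{"type":"number"}},"required":["commands"]}

```bash
mkdir -p pics; ls
python3 - <<'E'
from station import bot, vision
import cv2, numpy as np
for n in ("top","side"):
    cv2.imwrite(f"pics/{n}0.png",vision.get_image(n)); i=vision.camera_info(n); print(n,np.round(i["mtx"],1).tolist(),np.round(i["pose"],3).tolist())
print(bot.observe())
E
```

```text
pics
top [[467.2, 0.0, 256.8], [0.0, 467.2, 187.7], [0.0, 0.0, 1.0]] [[-0.009, -0.998, 0.055, 418.826], [-1.0, 0.009, 0.002, 212.736], [-0.003, -0.055, -0.998, 1578.046], [0.0, 0.0, 0.0, 1.0]]
side [[363.5, 0.0, 257.3], [0.0, 363.5, 186.7], [0.0, 0.0, 1.0]] [[-1.0, 0.003, -0.019, 522.033], [0.018, 0.39, -0.921, 1123.976], [0.004, -0.921, -0.39, 476.113], [0.0, 0.0, 0.0, 1.0]]
{'time': 0.1, 'q': array([ 1.22801336e+00,  2.38753184e-01, -1.41695650e-02,  1.31918890e+00,
        2.52722283e-05,  1.57077105e+00]), 'joint_velocities': array([ 2.38889501e-05, -5.52353934e-04,  2.53311146e-03, -8.35637691e-04,
        6.71108452e-05,  2.40066178e-04]), 'effort': array([-5.11081744e-04, -5.39721751e+01,  3.46998131e+01,  1.34925146e-02,
       -1.12048119e-04, -2.07948069e-06]), 'ee_pos': array([176.33816196, 494.1439321 , 255.72503903]), 'tcp_rot': array([ 1.70541127e-01,  9.85350339e-01, -6.45866072e-04, -1.24625172e-04]), 'ft_force': array([-0.22146222,  0.12537489,  0.02510121]), 'ft_torque': array([ 0.02141238, -0.00766923,  0.01613182]), 'grip_force': 0.0, 'gripper_width': 85.6599283435473}
```

View pics/top0.png

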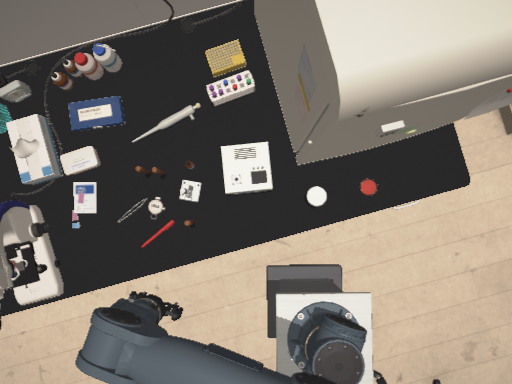

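View pics/side0.png

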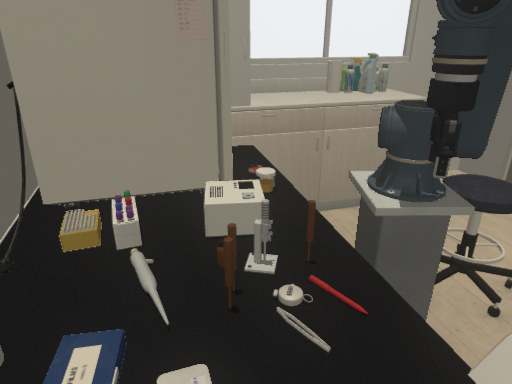

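Run:
```python
import cv2, numpy as np
t=cv2.imread("pics/top0.png"); s=cv2.imread("pics/side0.png")
a=cv2.resize(t[130:250,115:275],(800,600),interpolation=cv2.INTER_CUBIC)
b=cv2.resize(s[150:330,190:350],None,fx=3.3,fy=3.3,interpolation=cv2.INTER_CUBIC)
cv2.imwrite("pics/a.png",a);cv2.imwrite("pics/b.png",b);print(b.shape)
```

```text
(594, 528, 3)
```

View pics/a.png

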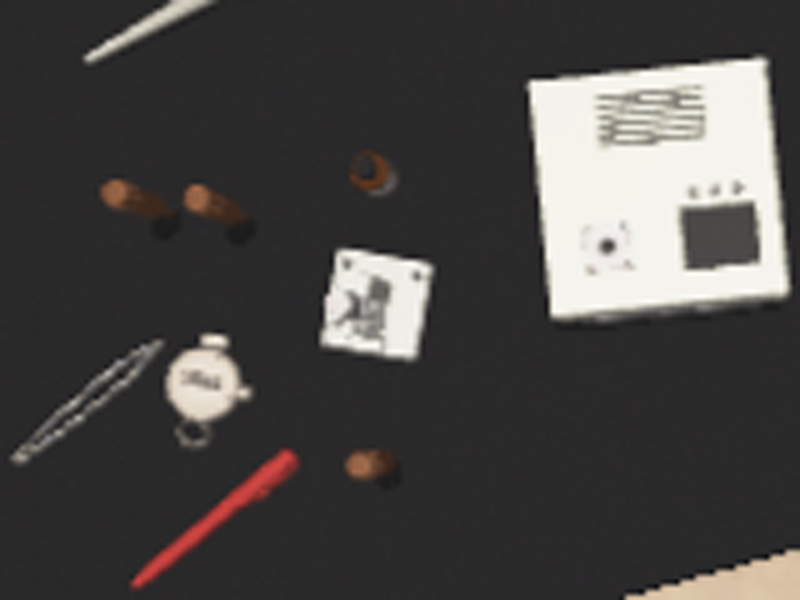

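View pics/b.png

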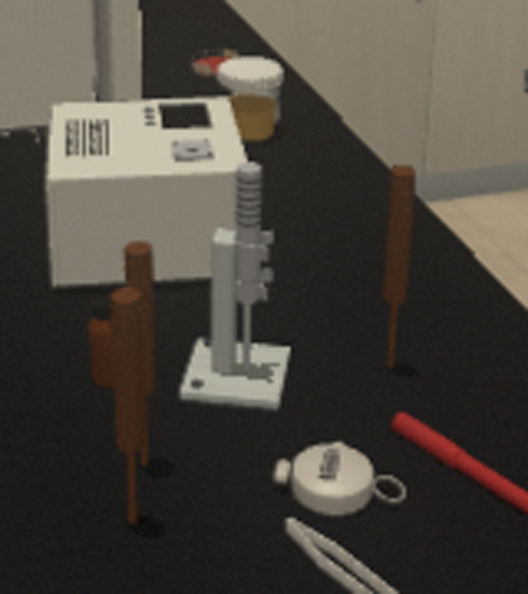

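```bash
cat > h.py <<'E'
import cv2, numpy as np
from station import bot, vision
def cast(info,uv,z):
    K=np.array(info["mtx"]);T=np.array(info["pose"])
    d=T[:3,:3]@np.linalg.inv(K)@np.array([uv[0],uv[1],1.]); o=T[:3,3]
    return o+d*(z-o[2])/d[2]
def proj(info,p):
    K=np.array(info["mtx"]);T=np.array(info["pose"])
    c=T[:3,:3].T@(np.array(p,float)-T[:3,3]); c=K@c; return c[:2]/c[2]
def tri(i1,uv1,i2,uv2):
    A=[];b=[]
    for i,uv in((i1,uv1),(i2,uv2)):
        d=np.array(i["pose"])[:3,:3]@np.linalg.inv(i["mtx"])@np.array([*uv,1.]);d/=np.linalg.norm(d)
        P=np.eye(3)-np.outer(d,d);A.append(P);b.append(P@np.array(i["pose"])[:3,3])
    return np.linalg.lstsq(np.vstack(A),np.hstack(b),rcond=None)[0]
def white(img,seed,thr=130):
    m=(img.min(2)>thr).astype(np.uint8)
    for c in cv2.findContours(m,cv2.RETR_EXTERNAL,cv2.CHAIN_APPROX_NONE)[0]:
        if cv2.pointPolygonTest(c,seed,False)>=0: return c
E
python3 - <<'E'
from h import *
t=cv2.imread("pics/top0.png");i=vision.camera_info("top")
np.set_printoptions(precision=1,suppress=True)
for n,seed,z,off in(("reader",(240,157),95,None),("stand",(184,197),8,(-7,0))):
    c=white(t,seed); r=cv2.minAreaRect(c); P=np.array([cast(i,p,z)[:2] for p in cv2.boxPoints(r)])
    print(n,r,P.tolist(),"centre",P.mean(0),[np.degrees(np.arctan2(*(P[k+1]-P[k])[::-1])) for k in range(3)],[np.linalg.norm(P[k+1]-P[k]) for k in range(3)])
# dark hole in plate
x0,y0=228,170
g=t[170:190,228:248].min(2);m=(g<110).astype(np.uint8);n,l,s,cen=cv2.connectedComponentsWithStats(m)
for k in range(1,n):
    if s[k][4]>2: print("hole?",s[k],cen[k]+[x0,y0],cast(i,cen[k]+[x0,y0],98))
w=vision.camera_info("wrist");print(np.round(w["mtx"],1).tolist(),np.round(w["pose"],2).tolist())
E
```

```text
reader ((246.2191925048828, 167.08218383789062), (47.73626708984375, 47.73626708984375), 83.9909896850586) [[635.6893202258873, 332.3537784786647], [650.3101579501426, 180.49886199115076], [498.19847861781335, 166.20835074865983], [483.7097329161494, 317.2122591456845]] centre [567.  249.1] [np.float64(-84.50042156035667), np.float64(-174.6329581171233), np.float64(95.48072198488349)] [np.float64(152.55715177332343), np.float64(152.78148350134953), np.float64(151.6974096785588)]
stand ((189.7840118408203, 190.18798828125), (19.677400588989258, 19.409072875976562), 10.304845809936523) [[473.3009127628171, 480.2020759012519], [537.5760437957516, 468.497926097834], [525.0733566698442, 403.2604824717126], [460.8597606250839, 415.10427551862733]] centre [499.2 441.8] [np.float64(-10.320172656311597), np.float64(-100.84912512787167), np.float64(169.5496039571775)] [np.float64(65.33207169470248), np.float64(66.42470350885807), np.float64(65.29671776389534)]
hole? [8 8 2 2 3] [236.3 178.7] [529.8 280.7  98. ]
[[306.3, 0.0, 254.4], [0.0, 306.3, 196.4], [0.0, 0.0, 1.0]] [[0.34, 0.9, 0.28, 106.31], [0.94, -0.32, -0.1, 518.71], [-0.0, 0.29, -0.96, 373.17], [0.0, 0.0, 0.0, 1.0]]
```

move_arm([
  [[0, 0, -6.75], [26.3, -4.3, 0], -1],
  [[0, 0, -6.75], [26.3, -4.3, 0], -1],
  [[0, 0, -6.75], [26.3, -4.3, 0], -1],
  [[0, 0, -6.75], [26.3, -4.3, 0], -1],
  [[0, 0, -6.75], [26.3, -4.3, 0], -1],
], grip_force=90)

```text
time: 0.52
ee_pos: [309.0, 472.4, 256.0]
tcp_rot: [0.452, 0.892, -0.0, -0.0]
ft_force: [0.2, 1.0, -0.1]
gripper_width: 85.8
grip_force: 0.0
```

move_arm([
  [[0, 0, -6.75], [26.3, -4.3, 0], -1],
  [[0, 0, -6.75], [26.3, -4.3, 0], -1],
  [[0, 0, -6.75], [26.3, -4.3, 0], -1],
  [[0, 0, -6.75], [26.3, -4.3, 0], -1],
  [[0, 0, -6.75], [26.3, -4.3, 0], -1],
])

```text
time: 0.93
ee_pos: [440.6, 450.9, 255.8]
tcp_rot: [0.691, 0.722, -0.0, -0.0]
ft_force: [-0.7, 0.1, -0.2]
gripper_width: 85.3
grip_force: 0.0
```

move_arm([
  [[0, 0, -6.75], [26.3, -4.3, 0], -1],
  [[0, 0, -6.75], [26.3, -4.3, 0], -1],
  [[0, 0, 0], [0, 0, 0], -1],
  [[0, 0, 0], [0, 0, 0], -1],
])

```text
time: 1.27
ee_pos: [493.0, 442.1, 255.1]
tcp_rot: [0.77, 0.638, -0.001, -0.0]
ft_force: [0.2, -0.3, -0.7]
gripper_width: 85.2
grip_force: 0.0
```

Run:
```python
from h import *
np.set_printoptions(precision=2,suppress=True)
o=bot.observe();print(o["ee_pos"],o["tcp_rot"],o["q"],o["time"])
i=vision.camera_info("wrist");im=vision.get_image("wrist");cv2.imwrite("pics/w1.png",im)
np.savez("w1.npz",mtx=i["mtx"],pose=i["pose"])
print(i["pose"])
print([proj(i,p) for p in((492.3,443.1,158),(529,281.5,98),(492.3,443.1,8))])
```

```text
[493.04 442.14 255.09] [ 0.77  0.64 -0.   -0.  ] [0.73 0.48 0.36 1.44 0.   2.49] 1.2667
[[  0.98  -0.18  -0.06 507.32]
 [ -0.19  -0.94  -0.29 514.99]
 [ -0.     0.29  -0.96 372.42]
 [  0.     0.     0.     1.  ]]
[array([252.99, 206.07]), array([315.11, 322.1 ]), array([253.75, 165.81])]
```

View pics/w1.png

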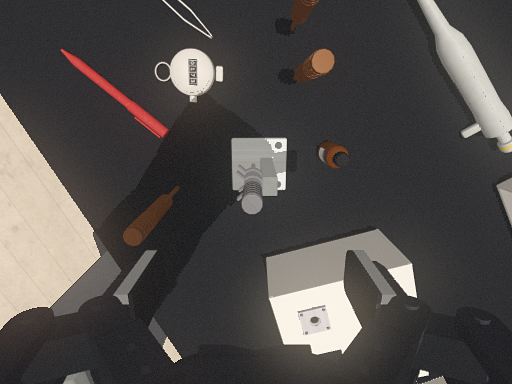

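Run:
```python
from h import *
np.set_printoptions(precision=2,suppress=True)
im=cv2.imread("pics/w1.png");i=dict(np.load("w1.npz"))
g=im.min(2)
# foot
m=(g>150).astype(np.uint8)
c=white(im,(240,150),150)
if c is not None:
    print("foot bbox",cv2.boundingRect(c))
# hole dark blob
m=(g[305:335,300:332]<80).astype(np.uint8);n,l,s,cen=cv2.connectedComponentsWithStats(m)
for k in range(1,n):
    if s[k][4]>8: uv=cen[k]+[300,305];print("hole",s[k],uv,cast(i,uv,98))
print(g[190:216:2,236:270:2])
p=np.vstack([im[185:220,225:280]]);q=im[295:345,285:345]
a=np.hstack([cv2.resize(p,(440,280),interpolation=cv2.INTER_NEAREST),cv2.resize(q,(336,280),interpolation=cv2.INTER_NEAREST)])
cv2.imwrite("pics/z.png",a)
```

```text
foot bbox (232, 138, 55, 58)
[[ 70  90 146  89  72  96  81 106 113 112  71 106  75 143 158 156 156]
 [ 47  42  57  73  81  98  73 101  99  99  68 110  82 131 158 158 155]
 [ 41  35  99  95  85 114 125 124 127 130 123  98  87 124 159 160 160]
 [ 42 113 131  77 117 144 148 145 148 148 152 127  96  62  53  42  38]
 [ 51 134 143  85 144 143 147 147 148 148 146 148 125  65  56  54  59]
 [ 47 141  52 121 147 141 145 147 148 146 146 148 150  89  52  55  58]
 [ 52  53  55 148 141 144 140 143 147 146 146 144 145 104  60  55  56]
 [ 56  56  50 148 144 141 147 142 141 146 148 147 147 100  59  57  55]
 [ 52  55  53 142 144 145 143 144 141 144 147 147 146 101  49  53  55]
 [ 52  50  53  89 143 142 144 143 146 143 142 147 149  46  53  54  52]
 [ 47  52  55  52 137 145 144 142 139 144 139 146  86  54  52  56  59]
 [ 52  54  51  54  49 118 145 147 141 144 145  67  55  52  53  52  58]
 [ 51  50  51  51  51  52  50  68  70  65  48  53  55  56  53  57  49]]
```

View pics/z.png

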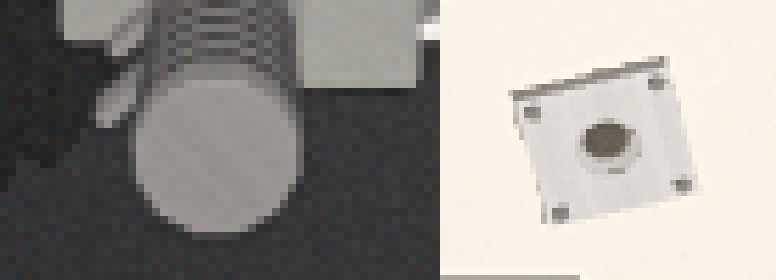

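Run:
```python
from h import *
np.set_printoptions(precision=2,suppress=True)
i=dict(np.load("w1.npz"))
print("head",cast(i,(251.9,203.3),158),"hole",cast(i,(314.6,320.5),98), "foot ctr", cast(i,(259,167),8))
```

```text
head [491.92 445.37 158.  ] hole [528.72 283.64  98.  ] foot ctr [498.27 440.49   8.  ]
```

move_arm([
  [[0, 0, 0], [-0.9, 2.1, -30], -1],
  [[0, 0, 0], [0, 0, -30], -1],
  [[0, 0, 0], [0, 0, -30], -1],
  [[0, 0, 0], [0, 0, -20], -1],
  [[0, 0, 0], [0, 0, -6], 0],
])

```text
time: 1.73
ee_pos: [488.3, 444.0, 136.8]
tcp_rot: [0.769, 0.64, -0.003, -0.0]
ft_force: [-0.3, -0.9, 0.1]
gripper_width: 75.6
grip_force: 0.0
```

move_arm([
  [[0, 0, 0], [0, 0, 0], 0.4],
  [[0, 0, 0], [0, 0, 0], 1],
  [[0, 0, 0], [0, 0, 0], 1],
  [[0, 0, 0], [0, 0, 0], 1],
  [[0, 0, 0], [0, 0, 0], 1],
], grip_force=90)

```text
time: 2.15
ee_pos: [491.6, 445.4, 141.8]
tcp_rot: [0.77, 0.639, 0.001, -0.0]
ft_force: [-0.4, 0.7, 3.3]
gripper_width: 14.2
grip_force: 87.7
```

move_arm([
  [[0, 0, 0], [0, 0, 0], 1],
  [[0, 0, 0], [0, 0, 0], 1],
  [[0, 0, 0], [0, 0, 0], 1],
  [[0, 0, 0], [0, 0, 0], 1],
])

```text
time: 2.48
ee_pos: [491.6, 445.4, 141.5]
tcp_rot: [0.77, 0.638, 0.001, -0.0]
ft_force: [0.4, -0.2, 6.8]
gripper_width: 14.3
grip_force: 87.5
```

move_arm([
  [[0, 0, 0], [0, 0, 2.5], 1],
  [[0, 0, 0], [0, 0, 0], 1],
  [[0, 0, 0], [0, 0, 0], 1],
], grip_force=110)

```text
time: 2.73
ee_pos: [491.3, 445.1, 143.0]
tcp_rot: [0.77, 0.638, 0.0, -0.0]
ft_force: [0.7, 0.9, -0.7]
gripper_width: 13.5
grip_force: 107.2
```

Run:
```python
from h import *
np.set_printoptions(precision=4,suppress=True)
o=bot.observe();print(o["ee_pos"],o["tcp_rot"],o["ft_force"],o["ft_torque"],o["gripper_width"])
```

```text
[491.3434 445.0773 142.9693] [ 0.7696  0.6385  0.0003 -0.0001] [ 0.6793  0.9215 -0.6732] [ 0.2834 -0.1602  0.0162] 13.526626125996247
```

move_arm([
  [[0, 0, 0], [-5.9, 1.1, 0], 1],
  [[0, 0, 0], [-5.9, 1.1, 0], 1],
  [[0, 0, 0], [-7.9, 1.5, 0], 1],
  [[0, 0, 0], [-9.8, 1.8, 0], 1],
  [[0, 0, 0], [-9.8, 1.8, 0], 1],
])

```text
time: 3.15
ee_pos: [450.5, 452.0, 142.4]
tcp_rot: [0.77, 0.638, -0.001, -0.0]
ft_force: [0.5, -0.8, -1.2]
gripper_width: 13.7
grip_force: 107.6
```

move_arm([
  [[0, 0, 0], [-9.8, 1.8, 0], 1],
  [[0, 0, 0], [0, 0, 0], 1],
  [[0, 0, 0], [0, 0, 0], 1],
])

```text
time: 3.4
ee_pos: [441.2, 454.3, 143.0]
tcp_rot: [0.769, 0.639, 0.0, 0.0]
ft_force: [0.2, 0.9, -0.3]
gripper_width: 13.7
grip_force: 107.6
```

Run:
```python
from h import *
np.set_printoptions(precision=4,suppress=True)
o=bot.observe();print(o["ee_pos"],o["tcp_rot"],o["ft_force"],o["ft_torque"],o["gripper_width"])
i=vision.camera_info("wrist");w=vision.get_image("wrist");s=vision.get_image("side")
cv2.imwrite("pics/w2.png",w);cv2.imwrite("pics/s2.png",s)
print(i["pose"])
p=o["ee_pos"];js=vision.camera_info("side")
print(proj(js,p-[0,0,6]),proj(js,p-[0,0,133.5]),proj(i,p-[0,0,133.5]))
c=proj(js,p-[0,0,70]).astype(int)
a=cv2.resize(s[c[1]-75:c[1]+75,c[0]-65:c[0]+65],(520,600),interpolation=cv2.INTER_CUBIC);cv2.imwrite("pics/s2c.png",a);print(c)
```

```text
[441.2406 454.2945 143.0028] [0.7692 0.639  0.     0.    ] [ 0.1519  0.946  -0.3021] [ 0.0291 -0.0418  0.019 ] 13.704729881135314
[[  0.9831  -0.1751  -0.0541 455.1831]
 [ -0.1833  -0.94    -0.2878 527.0635]
 [ -0.0004   0.2928  -0.9562 260.4037]
 [  0.       0.       0.       1.    ]]
[289.7471 211.3291] [287.483  263.1483] [254.124  193.3512]
[288 238]
```

View pics/s2c.png

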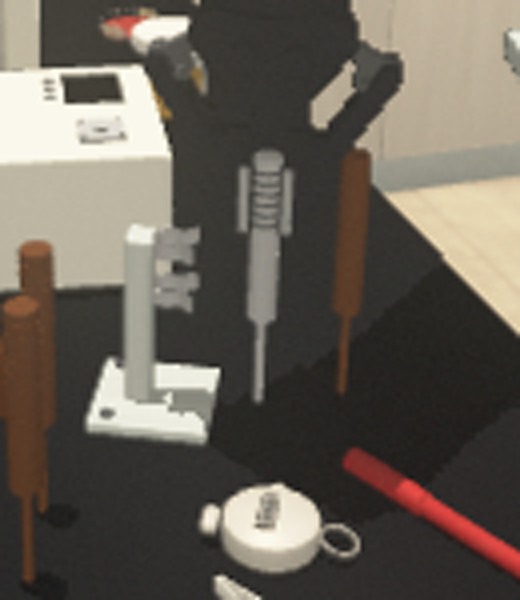

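Run:
```python
import cv2
w=cv2.imread("pics/w2.png")
cv2.imwrite("pics/w2c.png",cv2.resize(w[170:320,190:320],(520,600),interpolation=cv2.INTER_NEAREST))
```

```text
(no output)
```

View pics/w2c.png

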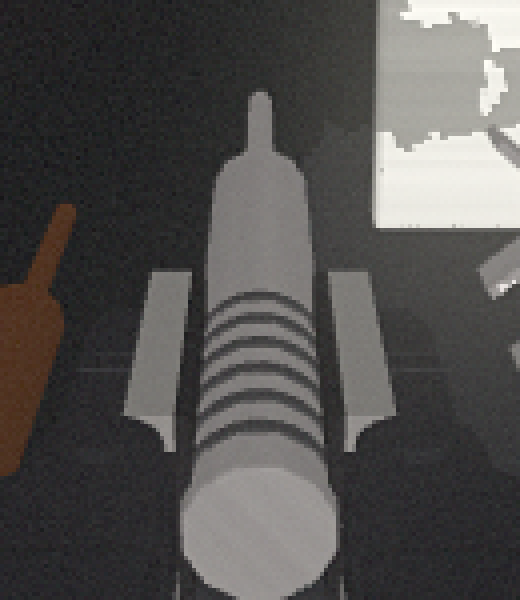

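Run:
```python
from h import *
np.set_printoptions(precision=2,suppress=True)
i=vision.camera_info("wrist"); p=bot.observe()["ee_pos"]
print(p,cast(i,(254.5,302.75),9.5+150)-p,cast(i,(254.5,195.9),9.5)-p,cast(i,(254.5,195.9),8)-p)
# original head position relation using w1
```

```text
[442.13 454.16 142.92] [ 0.43  0.28 16.58] [  -0.04   -2.26 -133.42] [  -0.13   -2.71 -134.92]
```

move_arm([
  [[0, 0, 0], [0, 0, 36], 1],
  [[0, 0, 0], [0, 0, 36], 1],
  [[0, 0, 0], [0, 0, 36], 1],
  [[0, 0, 0], [17.3, -34.2, 0], 1],
  [[0, 0, 0], [17.3, -34.2, 0], 1],
])

```text
time: 3.92
ee_pos: [477.8, 386.9, 253.3]
tcp_rot: [0.769, 0.64, 0.003, 0.0]
ft_force: [0.8, 0.1, -1.4]
gripper_width: 14.0
grip_force: 107.7
```

move_arm([
  [[0, 0, 0], [17.3, -34.2, 0], 1],
  [[0, 0, 0], [17.3, -34.2, 0], 1],
  [[0, 0, 0], [17.3, -34.2, 0], 1],
  [[0, 0, 0], [0, 0, 0], 1],
  [[0, 0, 0], [0, 0, 0], 1],
])

```text
time: 4.33
ee_pos: [529.9, 280.8, 250.8]
tcp_rot: [0.771, 0.637, 0.0, 0.0]
ft_force: [-0.3, 0.5, -0.1]
gripper_width: 13.8
grip_force: 107.7
```

move_arm([
  [[0, 0, 0], [0, 0, 0], 1],
  [[0, 0, 0], [0, 0, 0], 1],
])

```text
time: 4.5
ee_pos: [528.4, 283.6, 250.7]
tcp_rot: [0.769, 0.639, 0.0, -0.0]
ft_force: [-0.2, 0.8, -0.5]
gripper_width: 13.5
grip_force: 107.7
```

Run:
```python
from h import *
np.set_printoptions(precision=4,suppress=True)
for _ in range(2):
    o=bot.observe();print(o["ee_pos"],o["tcp_rot"],o["time"]); i=vision.camera_info("wrist");w=vision.get_image("wrist")
s=vision.get_image("side");js=vision.camera_info("side")
cv2.imwrite("pics/w3.png",w);cv2.imwrite("pics/s3.png",s)
p=o["ee_pos"]
a,b=proj(js,p-[0,0,133.4]),proj(i,p-[0,0,133.4]);print(a,b,proj(js,(528.7,282.5,98)),proj(i,(528.7,282.5,98)))
f=lambda m,c:cv2.resize(m[int(c[1])-30:int(c[1])+30,int(c[0])-20:int(c[0])+20],(400,600),interpolation=cv2.INTER_NEAREST)
print(a.astype(int)-[20,30],b.astype(int)-[20,30])
cv2.imwrite("pics/c3.png",np.hstack([f(s,a),f(w,b)]))
```

```text
[528.4396 283.6346 250.7279] [ 0.7695  0.6387  0.     -0.0001] 4.5
[528.2576 283.9155 250.6955] [ 0.7693  0.6389 -0.     -0.0001] 4.55
[248.0398 187.8218] [254.1542 193.3842] [247.9111 194.5992] [254.9455 188.7874]
[228 157] [234 163]
```

View pics/c3.png

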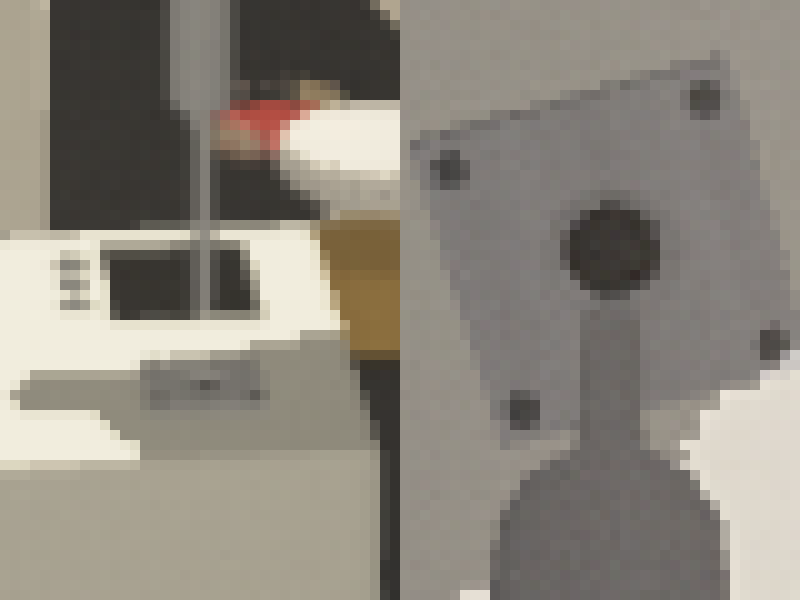

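Run:
```python
from h import *
np.set_printoptions(precision=2,suppress=True)
i=vision.camera_info("wrist"); p=bot.observe()["ee_pos"];js=vision.camera_info("side")
print(p,"tip",cast(i,(254.5,196.3),117.3),"hole",cast(i,(254.5,187.5),98))
print(cast(js,(248.2,157+38.5-.5),98), tri(js,(248.2,195),i,(254.5,187.5)),tri(js,(248,188.4),i,(254.5,196.3)))
```

```text
[528.12 284.05 250.71] tip [527.94 281.41 117.3 ] hole [528.39 283.88  98.  ]
[527.96 284.98  98.  ] [528.16 283.71  97.41] [528.08 280.52 114.28]
```

move_arm([
  [[0, 0, 0], [0.3, 1.2, -8], 1],
  [[0, 0, 0], [0, 0, -8], 1],
  [[0, 0, 0], [0, 0, -4], 1],
  [[0, 0, 0], [0, 0, -4], 1],
  [[0, 0, 0], [0, 0, -4], 1],
])

```text
time: 5.07
ee_pos: [528.6, 284.2, 222.0]
tcp_rot: [0.77, 0.639, -0.0, -0.0]
ft_force: [-0.2, -0.4, -1.0]
gripper_width: 14.1
grip_force: 107.7
```

Run:
```python
from h import *
np.set_printoptions(precision=2,suppress=True)
o=bot.observe();print(o["ee_pos"],o["ft_force"],o["ft_torque"],o["gripper_width"])
w=vision.get_image("wrist");print(w[170:200,252:257].mean(2).mean(1).round(0))
print(w[176:200,240:270:2].mean(2).round(0).astype(int))
```

```text
[528.62 284.25 222.02] [-0.24 -0.42 -0.96] [-0.08  0.03 -0.02] 14.14723177647721
[142. 144. 144. 143. 144. 143. 143. 144. 140. 120. 117. 124. 122. 122.
 121. 121. 123. 121. 122. 121. 121. 108.  89.  87.  99. 102. 101. 104.
 104. 104.]
[[142 144 143 141 143 143 141 145 143 144 146 143 125 102 147]
 [142 141 142 141 142 146 140 145 144 143 126 110 111 128 138]
 [142 140 143 142 143 145 143 143 128 112 114 129 125 126 136]
 [141 143 143 145 144 144 139 118 118 122 128 125  82 101 131]
 [143 144 142 143 142 121 105 121 123 122 125 129  75  78 127]
 [145 144 140 121 103 116 120 124 126 123 127 130  78  77 126]
 [142 120 103 110 124 122 120 122 123 125 127 130  85 101 130]
 [104 111 127 124 122 124 119 121 123 125 125 129 125 125 123]
 [124 123 121 123 122 122 119 122 124 125 124 129 128 123 127]
 [122 124 125 124 124 123 120 121 124 124 124 129 125 125 126]
 [124 125 126 125 120 125 121 124 125 124 124 129 127 124 127]
 [123 125 124 122 122 120 121 119 124 125 125 128 128 126 128]
 [123 124 124 123 123 124 119 121 125 126 125 126 126 124 127]
 [120 122 126 122 123 123 120 120 122 123 126 126 130 123 126]
 [121 123 126 126 123 123 122 119 126 125 125 127 127 122 124]
 [118 122 122 122 123 125 115 103 107 120 126 124 127 127 127]
 [118 123 125 125 123 114 106  79  86 112 125 126 128 125 123]
 [122 124 123 123 122 110  54 107  91  86 119 125 129 126 124]
 [120 121 126 125 116  88  75 104 106  52 114 125 127 129 125]
 [121 122 123 122 111  56  88 107 107  52 118 120 130 129 122]
 [120 122 123 125 117  47  89 104 104  49  96 119 125 130 122]
 [121 120 121 125 117  44  91 109 106  54  97 119 122 130 122]
 [121 118 123 124 120  45 104 104 105  58 100 120 127 128 125]
 [119 119 121 125 118  72 103 105 106  57 118 119 124 130 126]]
```

move_arm([
  [[0, 0, 0], [0, 0, -4], 1],
  [[0, 0, 0], [0, 0, -4], 1],
  [[0, 0, 0], [0, 0, -4], 1],
  [[0, 0, 0], [0, 0, -4], 1],
])

```text
time: 5.45
ee_pos: [529.0, 284.3, 206.8]
tcp_rot: [0.77, 0.638, 0.0, -0.0]
ft_force: [-0.7, 0.7, 4.1]
gripper_width: 13.7
grip_force: 108.2
```

move_arm([
  [[0, 0, 0], [0, 0, -3], 1],
  [[0, 0, 0], [0, 0, -3.5], 1],
  [[0, 0, 0], [0, 0, 0], 1],
  [[0, 0, 0], [0, 0, 0], 1],
])

```text
time: 5.78
ee_pos: [529.0, 284.3, 200.4]
tcp_rot: [0.77, 0.638, 0.0, 0.0]
ft_force: [0.4, 0.4, 3.6]
gripper_width: 13.5
grip_force: 108.1
```

move_arm([
  [[0, 0, 0], [0, 0, -1], 1],
  [[0, 0, 0], [0, 0, 0], 1],
  [[0, 0, 0], [0, 0, 0], 1],
  [[0, 0, 0], [0, 0, 0], 1],
])

```text
time: 6.12
ee_pos: [529.0, 284.3, 199.4]
tcp_rot: [0.77, 0.638, 0.0, 0.0]
ft_force: [-0.1, -0.2, 4.6]
gripper_width: 13.4
grip_force: 108.1
```

```bash
cat > tray.py <<'E'
from h import *
np.set_printoptions(precision=1,suppress=True)
th=np.radians(5.4);R=np.array([[np.cos(th),-np.sin(th)],[np.sin(th),np.cos(th)]])
t0=cv2.imread("pics/top0.png");s0=cv2.imread("pics/side0.png")
t=vision.get_image("top");s=vision.get_image("side");it,js=vision.camera_info("top"),vision.camera_info("side")
for d in range(70,150,8):
    r=[d]
    for y in(-45,0,50):
        P=[*(np.array([567,249])+R@[-d,y]),45]
        for im0,im,i in((t0,t,it),(s0,s,js)):
            u=np.round(proj(i,P)).astype(int);r+=[int(im0[u[1],u[0]].mean()),int(im[u[1],u[0]].mean())]
    print(r)
o=bot.observe();print(o["ee_pos"],o["ft_force"],o["time"])
E
python3 tray.py
```

```text
[70, 241, 91, 190, 136, 208, 104, 118, 160, 241, 104, 71, 158]
[78, 50, 94, 188, 136, 84, 105, 96, 158, 65, 103, 71, 149]
[86, 40, 96, 175, 135, 39, 105, 98, 175, 40, 103, 65, 137]
[94, 42, 98, 150, 52, 42, 105, 48, 186, 42, 103, 36, 160]
[102, 41, 101, 37, 50, 42, 105, 39, 179, 41, 103, 36, 157]
[110, 42, 101, 39, 51, 41, 106, 37, 178, 43, 103, 35, 149]
[118, 41, 102, 37, 51, 42, 106, 37, 217, 42, 103, 36, 122]
[126, 42, 104, 37, 61, 42, 107, 38, 72, 42, 102, 35, 67]
[134, 42, 104, 38, 117, 42, 106, 36, 73, 41, 102, 34, 66]
[142, 42, 105, 37, 50, 41, 106, 35, 50, 41, 101, 33, 49]
[529.  284.3 199.4] [-0.5 -0.6  4.7] 6.2167
```

move_arm([
  [[0, 0, 0], [0, 0, 8], 1],
  [[0, 0, 0], [0, 0, 8], 1],
  [[0, 0, 0], [0, 0, 8], 1],
  [[0, 0, 0], [0, 0, 8], 1],
  [[0, 0, 0], [0, 0, 10], 1],
])

```text
time: 6.63
ee_pos: [528.6, 284.1, 241.8]
tcp_rot: [0.77, 0.638, -0.0, -0.0]
ft_force: [0.8, 0.1, -0.8]
gripper_width: 13.5
grip_force: 107.8
```

move_arm([
  [[0, 0, 0], [0, 0, 10], 1],
  [[0, 0, 0], [0, 0, 2], 1],
  [[0, 0, 0], [0, 0, 0], 1],
])

```text
time: 6.88
ee_pos: [529.3, 284.4, 254.4]
tcp_rot: [0.77, 0.638, 0.001, 0.0]
ft_force: [-0.3, -0.4, -0.7]
gripper_width: 13.6
grip_force: 107.8
```

move_arm([
  [[0, 0, 0], [-17.5, 34, 0], 1],
  [[0, 0, 0], [-17.5, 34, 0], 1],
  [[0, 0, 0], [-17.5, 34, 0], 1],
  [[0, 0, 0], [-17.5, 34, 0], 1],
  [[0, 0, 0], [-17.5, 34, 0], 1],
])

```text
time: 7.3
ee_pos: [440.2, 455.4, 252.8]
tcp_rot: [0.77, 0.638, -0.0, 0.0]
ft_force: [1.8, -0.7, -0.3]
gripper_width: 13.4
grip_force: 107.8
```

move_arm([
  [[0, 0, 0], [0, 0, 0], 1],
  [[0, 0, 0], [0, 0, 0], 1],
  [[0, 0, 0], [0, 0, 0], 1],
])

```text
time: 7.55
ee_pos: [441.1, 454.1, 252.7]
tcp_rot: [0.769, 0.639, -0.001, 0.0]
ft_force: [-0.2, -1.0, -1.5]
gripper_width: 13.6
grip_force: 107.7
```

```bash
python3 - <<'E'
from h import *
np.set_printoptions(precision=3,suppress=True)
o=bot.observe();print(o["ee_pos"],o["tcp_rot"],o["ft_force"],o["time"])
i=vision.camera_info("wrist");w=vision.get_image("wrist");cv2.imwrite("pics/w4.png",w);w2=cv2.imread("pics/w2.png")
for n,m in(("before",w2),("now",w)):
    g=m.max(2).astype(int)
    print(n,"tip rows",g[186:206,254].tolist(),"head rows",g[314:324,254].tolist())
    print([ (np.where(g[r,235:275]>90)[0][[0,-1]]+235).tolist() for r in(200,205,225,290,300,305)])
E
python3 tray.py
```

```text
[441.077 454.09  252.667] [ 0.769  0.639 -0.001  0.   ] [-0.189 -1.008 -1.472] 7.55
before tip rows [49, 51, 47, 51, 49, 47, 64, 141, 130, 129, 126, 128, 129, 130, 130, 127, 128, 130, 129, 131] head rows [152, 150, 152, 151, 153, 151, 44, 55, 54, 55]
[[252, 257], [252, 257], [243, 267], [238, 271], [235, 273], [235, 273]]
now tip rows [62, 60, 59, 62, 60, 59, 74, 133, 131, 128, 127, 124, 127, 128, 127, 124, 123, 127, 127, 126] head rows [148, 147, 149, 147, 150, 150, 45, 50, 49, 46]
[[252, 257], [252, 257], [243, 266], [238, 271], [235, 273], [235, 273]]
[70, 241, 241, 190, 243, 208, 208, 118, 174, 241, 241, 71, 175]
[78, 50, 175, 188, 243, 84, 213, 96, 174, 65, 210, 71, 172]
[86, 40, 197, 175, 243, 39, 218, 98, 190, 40, 197, 65, 218]
[94, 42, 197, 150, 61, 42, 218, 48, 204, 42, 188, 36, 176]
[102, 41, 210, 37, 61, 42, 218, 39, 197, 41, 227, 36, 173]
[110, 42, 232, 39, 61, 41, 217, 37, 195, 43, 224, 35, 167]
[118, 41, 237, 37, 60, 42, 210, 37, 231, 42, 196, 36, 231]
[126, 42, 237, 37, 71, 42, 194, 38, 81, 42, 188, 35, 80]
[134, 42, 60, 38, 129, 42, 68, 36, 127, 41, 50, 34, 84]
[142, 42, 43, 37, 57, 41, 40, 35, 56, 41, 42, 33, 111]
[442.  453.2 253.2] [-0.7 -0.7 -0.1] 7.7
```

move_arm([
  [[0, 0, 0], [0, 0, -35], 1],
  [[0, 0, 0], [0, 0, -35], 1],
  [[0, 0, 0], [0, 0, -30], 1],
  [[0, 0, 0], [0, 0, -10.3], 1],
  [[0, 0, 0], [0, 0, 0], 1],
])

```text
time: 8.12
ee_pos: [440.8, 452.2, 140.5]
tcp_rot: [0.77, 0.638, -0.003, 0.0]
ft_force: [-0.7, 0.5, -0.2]
gripper_width: 13.8
grip_force: 107.7
```

move_arm([
  [[0, 0, 0], [0, 0, 0], 1],
  [[0, 0, 0], [0, 0, 0], 1],
])

```text
time: 8.28
ee_pos: [442.5, 454.8, 145.2]
tcp_rot: [0.77, 0.638, 0.001, -0.0]
ft_force: [0.1, 1.1, -0.0]
gripper_width: 13.4
grip_force: 107.7
```

move_arm([
  [[0, 0, 0], [7.4, -1.4, 0], 1],
  [[0, 0, 0], [7.4, -1.4, 0], 1],
  [[0, 0, 0], [5.9, -1.1, 0], 1],
  [[0, 0, 0], [4.9, -0.9, 0], 1],
  [[0, 0, 0], [0, 0, 0], 1],
])

```text
time: 8.7
ee_pos: [468.3, 449.2, 143.2]
tcp_rot: [0.77, 0.638, 0.0, 0.0]
ft_force: [-0.3, 0.0, -0.4]
gripper_width: 13.4
grip_force: 107.7
```

move_arm([
  [[0, 0, 0], [0, 0, 0], 1],
  [[0, 0, 0], [0, 0, 0], 1],
  [[0, 0, 0], [0, 0, 0], 1],
])

```text
time: 8.95
ee_pos: [466.7, 449.4, 142.9]
tcp_rot: [0.77, 0.639, -0.0, -0.0]
ft_force: [0.5, -0.0, -0.8]
gripper_width: 14.1
grip_force: 107.7
```

move_arm([
  [[0, 0, 0], [4.9, -0.9, -0.7], 1],
  [[0, 0, 0], [4.9, -0.9, 0], 1],
  [[0, 0, 0], [4.9, -0.9, 0], 1],
  [[0, 0, 0], [4.9, -0.9, 0], 1],
  [[0, 0, 0], [4.9, -0.9, 0], 1],
])

```text
time: 9.37
ee_pos: [492.0, 445.1, 142.3]
tcp_rot: [0.77, 0.639, 0.0, -0.0]
ft_force: [-4.1, 1.9, 0.4]
gripper_width: 13.6
grip_force: 107.8
```

move_arm([
  [[0, 0, 0], [0, 0, 0], 1],
  [[0, 0, 0], [0, 0, 0], 1],
])

```text
time: 9.53
ee_pos: [492.0, 445.1, 142.2]
tcp_rot: [0.77, 0.638, 0.0, -0.0]
ft_force: [0.4, 2.6, -1.2]
gripper_width: 13.3
grip_force: 108.0
```

```bash
cat > st.py <<'E'
from h import *
np.set_printoptions(precision=4,suppress=True)
o=bot.observe();print(o["ee_pos"],o["tcp_rot"],o["ft_force"],o["ft_torque"],o["gripper_width"],o["time"])
E
python3 st.py
python3 - <<'E'
from h import *
w=vision.get_image("wrist");cv2.imwrite("pics/w5.png",w);g=w.max(2).astype(int)
print("tip rows",g[186:206,254].tolist(),"head rows",g[314:324,254].tolist())
print(g[200,240:270].tolist(),g[305,230:280].tolist())
s=vision.get_image("side");cv2.imwrite("pics/s5.png",s)
E
```

```text
[491.998  445.0767 142.2237] [ 0.7697  0.6384  0.0002 -0.0002] [ 0.3841  2.6245 -1.2278] [0.6544 0.2708 0.0248] 13.287913035026659 9.5333
tip rows [214, 215, 213, 209, 208, 210, 193, 171, 176, 176, 176, 177, 177, 176, 175, 176, 177, 175, 174, 175] head rows [192, 195, 196, 196, 201, 201, 72, 83, 83, 84]
[209, 209, 211, 210, 210, 211, 209, 209, 210, 211, 212, 189, 173, 176, 175, 176, 173, 193, 213, 211, 212, 212, 212, 212, 184, 174, 183, 186, 188, 186] [71, 68, 65, 65, 72, 122, 202, 199, 197, 197, 197, 195, 197, 197, 196, 193, 196, 194, 196, 198, 197, 199, 198, 194, 196, 196, 195, 195, 197, 199, 199, 201, 201, 200, 198, 199, 200, 198, 198, 197, 197, 198, 200, 202, 167, 61, 62, 70, 69, 67]
```

move_arm([
  [[0, 0, 0], [3.0, -0.5, 0], 1],
  [[0, 0, 0], [2, -0.4, 0], 1],
  [[0, 0, 0], [0, 0, 0], 1],
])

```text
time: 9.88
ee_pos: [492.9, 444.7, 142.2]
tcp_rot: [0.769, 0.639, -0.002, -0.003]
ft_force: [-17.3, 5.8, 5.0]
gripper_width: 13.6
grip_force: 109.1
```

```bash
python3 st.py
```

```text
[492.9079 444.7056 142.237 ] [ 0.769   0.6393 -0.0023 -0.0029] [-17.3487   5.8414   4.9885] [1.3932 3.8831 0.0254] 13.63389050664224 9.8833
```

move_arm([
  [[0, 0, 0], [-5, 0.9, 0], 1],
  [[0, 0, 0], [0, 0, 0], 1],
  [[0, 0, 0], [0, 0, 0], 0.3],
  [[0, 0, 0], [0, 0, 0], -0.5],
  [[0, 0, 0], [0, 0, 0], -1],
])

```text
time: 10.3
ee_pos: [491.9, 444.5, 142.3]
tcp_rot: [0.77, 0.638, -0.0, 0.0]
ft_force: [-0.1, 0.1, 0.0]
gripper_width: 49.2
grip_force: 0.0
```

move_arm([
  [[0, 0, 0], [0, 0, 0], -1],
  [[0, 0, 0], [0, 0, 0], -1],
  [[0, 0, 0], [0, 0, 0], -1],
  [[0, 0, 0], [0, 0, 0], -1],
  [[0, 0, 0], [0, 0, 0], -1],
])

```text
time: 10.72
ee_pos: [491.5, 444.9, 142.3]
tcp_rot: [0.77, 0.638, -0.0, 0.0]
ft_force: [-0.9, -0.2, 0.3]
gripper_width: 85.8
grip_force: 0.0
```

move_arm([
  [[0, 0, 0], [0, 0, 15], -1],
  [[0, 0, 0], [0, 0, 30], -1],
  [[0, 0, 0], [0, 0, 35], -1],
  [[0, 0, 0], [0, 0, 35], -1],
  [[0, 0, 0], [0, 0, 0], -1],
])

```text
time: 11.13
ee_pos: [493.0, 446.3, 264.8]
tcp_rot: [0.77, 0.638, 0.005, -0.0]
ft_force: [-0.8, 0.1, 0.6]
gripper_width: 85.3
grip_force: 0.0
```

move_arm([
  [[0, 0, 0], [0, 0, 0], -1],
  [[0, 0, 0], [0, 0, 0], -1],
  [[0, 0, 0], [0, 0, 0], -1],
])

```text
time: 11.38
ee_pos: [491.0, 444.6, 256.0]
tcp_rot: [0.77, 0.639, -0.001, 0.0]
ft_force: [0.4, 0.7, -0.0]
gripper_width: 85.3
grip_force: 0.0
```

```bash
python3 st.py
python3 - <<'E'
from h import *
s=vision.get_image("side");t=vision.get_image("top");w=vision.get_image("wrist")
for n,m in(("s6",s),("t6",t),("w6",w)): cv2.imwrite(f"pics/{n}.png",m)
s0=cv2.imread("pics/side0.png")
f=lambda m:cv2.resize(m[185:285,225:300],(400,533),interpolation=cv2.INTER_CUBIC)
cv2.imwrite("pics/c6.png",np.hstack([f(s0),f(s)]))
E
```

```text
[491.0223 444.5698 255.9629] [ 0.7696  0.6385 -0.0011  0.    ] [ 0.4446  0.7052 -0.0103] [ 0.001   0.0086 -0.007 ] 85.25945124731504 11.3833
```

View pics/c6.png

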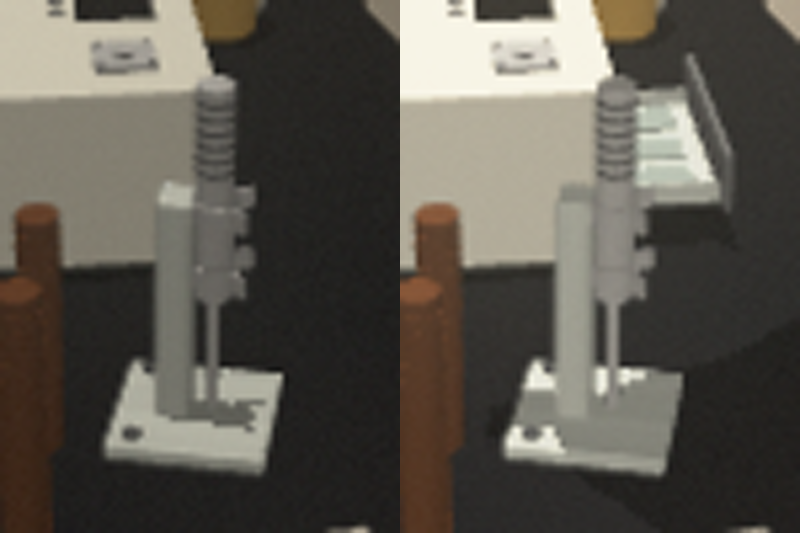

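The side view shows the pin upright in both clips, as it stood at the start, with the tray fully out and the gripper clear.

```bash
python3 -c "
from station import bot
print(bot.close_job())"
```

```text
the job is handed in; nothing more can be done
None
```

The job is handed in: the pin tripped the latch and the tray sprang out and stayed out, the pin is back upright in both clips and released, and the arm never went near the cup, bottle or dish (about 11.5 s used).

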